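# Flip the reorder markers of the two empty stock bins

### The job

Two of the four stock bins in the tray have run empty: gently push the marker of each empty bin up and right over its pivot with a fingertip, so that it lies fully down over the bin and shows its cross instead of its ring. Leave the markers of the stocked bins lying forward as they are, keep all the bins standing in their places, and do not pick up or disturb anything else on the bench.

Things in the scene. Friction and masses are not known exactly. Their poses are not given: they have to be found in the camera images.
- empty_a_pivot (a point): Middle of the marker's pivot pin on one of the two EMPTY bins; the point belongs to the bin. Axes: x level, into the bin, away from the robot; y along the pin; z up. The pin is level, over the middle of the bin's front lip, 62 mm above the bench; the lip's top is 13 mm below it. The side walls rise from the lip's height at the front to 27 mm above the pin 55 mm behind it.
- empty_a_marker (a joint): Angle of the marker (paddle) on empty_a_pivot: 0 = lying forward, level, ring up; 1.57 = straight up; 3.14 = flipped right over, level over the front of the bin, cross up. Stops at 0 and 3.14. The pin's light friction (about 0.02 N m) keeps it at any angle where it is left.
- empty_a_edge (a point): Middle of the free edge of the marker on empty_a_pivot, 65 mm from the pin; moves with the marker. Each marker is a flat white paddle, 58 mm wide, 3 mm thick, about 30 g, one face with a ring, the other with a cross. Lying forward it juts out in front of its bin (to -x of the pivot), with free space under it down to the bench, but for the tray's low rim near the pin.
- empty_b_pivot (a point): Middle of the marker's pivot pin on one of the two EMPTY bins; the point belongs to the bin. Axes, bin and marker as for empty_a_pivot.
- empty_b_marker (a joint): Angle of the marker (paddle) on empty_b_pivot: 0 = lying forward, level, ring up; 1.57 = straight up; 3.14 = flipped right over, level over the front of the bin, cross up. Stops at 0 and 3.14. The pin's light friction (about 0.02 N m) keeps it at any angle where it is left.
- empty_b_edge (a point): Middle of the free edge of the marker on empty_b_pivot, 65 mm from the pin; moves with the marker. 
- stocked_a_pivot (a point): Middle of the marker's pivot pin on the stocked bin that holds aluminium spacers; the point belongs to the bin. Axes, bin and marker as for empty_a_pivot.
- stocked_a_marker (a joint): Angle of the marker (paddle) on stocked_a_pivot: 0 = lying forward, level, ring up; 1.57 = straight up; 3.14 = flipped right over, level over the front of the bin, cross up. Stops at 0 and 3.14. 
- stocked_a_edge (a point): Middle of the free edge of the marker on stocked_a_pivot, 65 mm from the pin; moves with the marker. 
- stocked_b_pivot (a point): Middle of the marker's pivot pin on the stocked bin that holds steel bearings; the point belongs to the bin. Axes, bin and marker as for empty_a_pivot.
- stocked_b_marker (a joint): Angle of the marker (paddle) on stocked_b_pivot: 0 = lying forward, level, ring up; 1.57 = straight up; 3.14 = flipped right over, level over the front of the bin, cross up. Stops at 0 and 3.14. 
- stocked_b_edge (a point): Middle of the free edge of the marker on stocked_b_pivot, 65 mm from the pin; moves with the marker. 
- empty_a: Loose grey stock bin, empty: the bin that carries empty_a_pivot. Origin: centre of its underside, 85 mm behind the pin and 58 mm below it; axes as for the pivot.
- empty_b: Loose grey stock bin, empty: the bin that carries empty_b_pivot. Origin: centre of its underside, 85 mm behind the pin and 58 mm below it; axes as for the pivot.
- stocked_a: Loose grey stock bin, stocked: the bin that carries stocked_a_pivot. Origin: centre of its underside, 85 mm behind the pin and 58 mm below it; axes as for the pivot.
- stocked_b: Loose grey stock bin, stocked: the bin that carries stocked_b_pivot. Origin: centre of its underside, 85 mm behind the pin and 58 mm below it; axes as for the pivot.
- tray: Fixed shallow steel tray, 205 x 530 mm, rim 14 mm high; origin at its centre, on the bench; x away from the robot. In it stand four like grey open-front stock bins, loose, side by side 125 mm apart: 105 mm wide, 170 mm deep, 85 mm high at the back and sides, 3 mm walls. An empty one weighs about 0.4 kg, a stocked one 1 kg.
- wrench: Bystander, loose: open wrench, 150 mm, lying flat. Origin: middle of its length, at the underside.
- tape: Bystander, loose: roll of black tape, 90 mm across, 24 mm high, lying flat. Origin: centre of its underside.
- screwdriver: Bystander, loose: screwdriver, 190 mm, lying. Origin: middle of its length, at the underside.
- bottle: Bystander, loose: white bottle, 56 mm across, 150 mm high. Origin: centre of its underside.
- battery: Bystander, loose: black tool battery, 115 x 75 mm, 62 mm high. Origin: centre of its underside.
- carton: Bystander, loose: small cardboard carton, 90 x 60 mm, 50 mm high. Origin: centre of its underside.
- mug: Bystander, loose: white mug, 82 mm across, 95 mm high. Origin: centre of its underside.

How it is judged:
By the outcome, as a careful person would: the job done as asked, in the order asked, and still so for the second after the job is handed in, with the robot touching nothing.
It also fails if it takes over 56 s, if anything falls off the work surface, if the arm or the gripper's body presses on something with over 40 N, if the wrist force passes 120 N, or if a joint passes its speed limit or range.

### The arm

A 7-joint arm with a two-finger parallel gripper is mounted at the origin on the work surface. World frame = base frame: x ahead of the robot, y to its left, z up, the work surface at z = 0. Lengths are in m, angles in rad, forces in N, time in s.
With the tool pointing down it reaches from about 0.425 to 0.825 m from the base axis. Payload 3.6 kg.
Tool frame: the origin (TCP) lies midway between the tips of the shut fingers; the grasp point (between the pads) lies 19 mm behind it; z points along the fingers, y is the direction in which the jaws open and shut (so a half turn about z gives the same grasp; the last joint's range is limited). The gripper opens to 93 mm and grips with 3 to 60 N. Pads are 15 mm wide; open, the fingers measure 128 mm over their backs; the gripper's body (75 mm by 188 mm) begins 65 mm behind the grasp point.
Start: joints at [1.185, 0.615, -0.013, 1.423, 0.008, 1.103, -0.04], TCP at [0.229, -0.608, 0.219] pointing down, gripper open.
Joint ranges: [-3.12, 3.12], [-0.3, 2.06], [-1.34, 1.32], [0.26, 2.42], [-1.36, 4.5], [0.01, 1.98], [-2.84, 2.84]. Speed limits (rad/s): [2.79, 2.79, 3.14, 3.14, 3.14, 3.14, 3.14].

### API

Orientations are given as [roll, pitch, yaw] about the fixed x, y, z axes, in that order (R = Rz(yaw) Ry(pitch) Rx(roll)).
In Python, from station import sensors, viewer, job gives the robot as it stands.
- The arm moves only by the tool step_arm, never from a script. Its argument "increments" is a list of rows, each an object of numbers: "dx", "dy", "dz": the shift along the tool's x, y, z in mm; "spin": the turn about the tool's z in units of 8 degrees (1.0 is 8 degrees); "jaw": the closure, from 0 (fully open) to 1 (shut). A call has 1 to 8 rows; each row is the pose to reach, as a shift and turn from the pose measured when the call began, along the tool's axes at that moment; what a row does not reach only later rows make up. A row lasts 1/10 s, in which the tool goes at most 50 mm and 8.59 degrees, less where a joint would pass 70% of its speed; a pose out of reach is approached as far as the arm can. A call with a gripper value outside its range is refused whole. The fingers move at their own pace and stop on an object; "squeeze" is the grip in N (left out, the last holds). Time passes only in rows, so rows that repeat a pose let the fingers close. It gives the time, the measured TCP pose, the force and the opening at its end, in the units of the state.
- sensors.get_obs(): the state, without advancing time (a new reading comes with each control period).
- viewer.grab_frame(name): name is "scene" or "top" or "wrist"; returns a dict with "color" (480x640x3 uint8, red, green, blue), "fx", "fy", "cx", "cy" (pixels), "dist" ([k1, k2, p1, p2, k3] as OpenCV has them; the pictures are not rectified), "camera_from_world" (4x4, takes a point from world to camera coordinates). Camera axes: x right, y down, z forward; pixel columns grow to the right and rows downward; lengths in m; the calibration is good to about 2 mm. A picture is of the moment at which its call begins. There is no depth.
- job.close_job(): hands the job in, once; it reports no verdict.
The state is a dict: "time": time; "joints": joint angles; "joint_vel": joint speeds; "joint_torque": joint torques, N m; "eef_pos": TCP position; "orientation": TCP orientation; "ft_force": force on the tool from outside, world axes, zero at the start; "ft_torque": the same for the moment, N m; "gripper_width": finger opening in m.
Only numpy, scipy, OpenCV 4.12 (cv2) and the standard library are available. Lean on these libraries where they do the work, as an engineer would, in place of code of your own. Each camera call takes 0.05 s, during which the arm holds its last target.

## Working session

There is one attempt and no reset: what is moved stays moved. The work goes in short steps, Python scripts to look and compute and a tool call to move; the robot and the scene stay as the last step left them, time stands still between calls to the robot, and variables do not carry over. Pictures are saved under pics/ and viewed, and the job is handed in when it is done.

Besides the shell and the picture viewer there is one more tool, called as a command line: name --argument value ..., lists and objects as JSON in quotes. step_arm: Moves the arm, as the interface text tells. Its arguments: {"type":"object","properties":{"increments":{"type":"array","items":{"type":"object","properties":{"dx":{"type":"number"},"dy":{"type":"number"},"dz":{"type":"number"},"spin":{"type":"number"},"jaw":{"type":"number"}}}},"squeeze":{"type":"number"}},"required":["increments"]}

```bash
mkdir -p pics; ls
python3 - <<'E'
from station import sensors, viewer
import cv2
o=sensors.get_obs(); print(o)
for n in ("scene","top"):
    f=viewer.grab_frame(n); cv2.imwrite(f"pics/{n}0.png",f["color"][:,:,::-1]); print({k:v for k,v in f.items() if k!="color"})
E
```

```text
pics
{'time': 0.0, 'joints': array([ 1.184508  ,  0.61589512, -0.01262667,  1.42490387,  0.00811529,
        1.10339455, -0.04038939]), 'joint_vel': array([-0.00091803,  0.00048823, -0.00168941,  0.00052736, -0.0018029 ,
        0.00083144, -0.00033645]), 'joint_torque': array([-5.00772167e-04, -4.58939874e+01,  2.09350060e-01, -1.65745819e+01,
       -6.09582709e-02,  2.05056433e-02,  2.34327454e-04]), 'eef_pos': array([ 0.22857843, -0.60763218,  0.21749515]), 'orientation': array([-3.13904257e+00,  4.43394254e-05,  3.59880876e-01]), 'ft_force': array([ 0.571876  , -0.03726845,  0.67417449]), 'ft_torque': array([ 0.01296299, -0.00137743,  0.02838862]), 'gripper_width': 0.0929185647630129}
{'fx': 457.958523065763, 'fy': 457.958523065763, 'cx': 311.4692441865057, 'cy': 239.90044612484522, 'dist': array([0.00287639, 0.        , 0.        , 0.        , 0.        ]), 'camera_from_world': array([[-0.15381328,  0.98795043,  0.01718777,  0.06940102],
       [ 0.71967245,  0.12393055, -0.6831638 , -0.38246062],
       [-0.67706206, -0.0927101 , -0.73006287,  1.54521161],
       [ 0.        ,  0.        ,  0.        ,  1.        ]])}
{'fx': 617.8355895475966, 'fy': 617.8355895475966, 'cx': 326.8224529137315, 'cy': 240.6384383955413, 'dist': array([0.04114697, 0.        , 0.        , 0.        , 0.        ]), 'camera_from_world': array([[-0.02867393, -0.99953223, -0.01063647,  0.03971571],
       [-0.97989962,  0.03020912, -0.19719062,  0.59063929],
       [ 0.19741969,  0.00476844, -0.98030747,  1.5685085 ],
       [ 0.        ,  0.        ,  0.        ,  1.        ]])}
```

View pics/scene0.png

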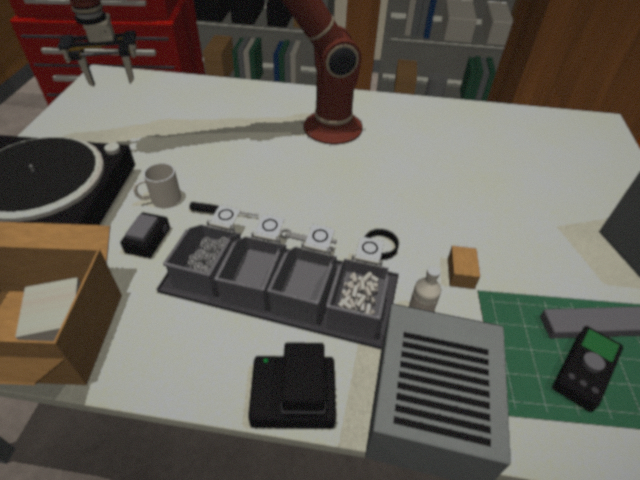

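View pics/top0.png

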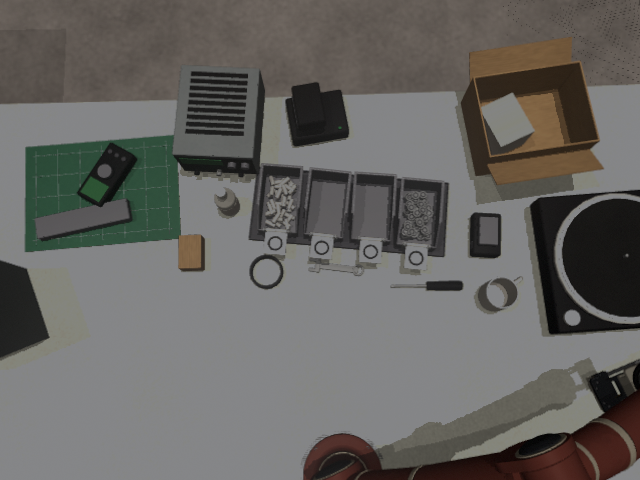

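The four bins run across the middle of both views. In the top view the two middle ones are empty, with markers near (322,247) and (371,251). I'll enlarge that area to measure them.

```bash
cat > h.py <<'E'
import numpy as np, cv2
from station import sensors, viewer
def ray(f,uv,z):
    K=np.array([[f["fx"],0,f["cx"]],[0,f["fy"],f["cy"]],[0,0,1]])
    p=cv2.undistortPoints(np.array([[uv]],float),K,np.array(f["dist"]))[0,0]
    T=f["camera_from_world"];R=T[:3,:3];c=-R.T@T[:3,3];d=R.T@np.array([p[0],p[1],1])
    return c+d*(z-c[2])/d[2]
def proj(f,P):
    K=np.array([[f["fx"],0,f["cx"]],[0,f["fy"],f["cy"]],[0,0,1]]);T=f["camera_from_world"]
    return cv2.projectPoints(np.array(P,float).reshape(-1,3),cv2.Rodrigues(T[:3,:3])[0],T[:3,3],K,np.array(f["dist"]))[0][:,0]
def crop(f,name,u0,v0,w,h,s):
    im=f["color"][v0:v0+h,u0:u0+w,::-1]; cv2.imwrite(name,cv2.resize(im,None,fx=s,fy=s,interpolation=cv2.INTER_CUBIC))
E
python3 - <<'E'
from h import *
f=viewer.grab_frame("top"); crop(f,"pics/t1.png",250,220,190,70,4)
f=viewer.grab_frame("scene"); crop(f,"pics/s1.png",190,195,220,90,3)
E
```

```text
(no output)
```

View pics/t1.png

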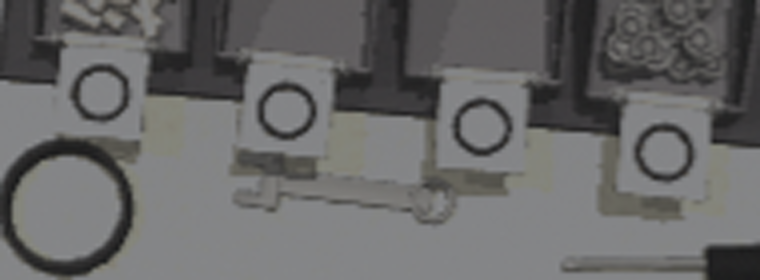

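View pics/s1.png

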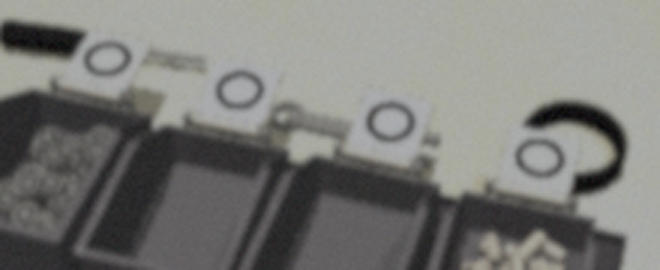

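The enlarged top view shows the rings at about (287,110) and (482,127) in crop pixels. I'll fit the rings and the white paddles in both cameras.

```bash
cat > m.py <<'E'
from h import *
f=viewer.grab_frame("top"); g=viewer.grab_frame("scene")
def ring(f,u,v,r=9,s=8):
    im=cv2.cvtColor(f["color"],cv2.COLOR_RGB2GRAY)
    c=cv2.getRectSubPix(cv2.resize(im,None,fx=s,fy=s,interpolation=cv2.INTER_CUBIC).astype(np.float32),(2*r*s,2*r*s),((u+.5)*s-.5,(v+.5)*s-.5))
    lo,hi=np.percentile(c,3),np.percentile(c,80)
    m=(c<(lo+hi)/2).astype(np.uint8)
    n,l,st,ce=cv2.connectedComponentsWithStats(m)
    # component surrounding centre: choose nearest centroid with area
    i=min((i for i in range(1,n) if st[i,4]>400),key=lambda i:np.hypot(*(ce[i]-r*s)))
    pts=np.argwhere(l==i)[:,::-1].astype(np.float32)
    ct,_=cv2.findContours((l==i).astype(np.uint8),cv2.RETR_EXTERNAL,cv2.CHAIN_APPROX_NONE)
    e=cv2.fitEllipse(max(ct,key=len))
    return np.array([u,v])+(np.array(e[0])+.5-r*s)/s, e[1]
T=[(275,243),(321.5,247.3),(370.3,251.5),(415.8,257.8)]
S=[(370,247.5),(320,236),(270,225),(226,214.5)]
for a,b in zip(T,S):
    pa,ea=ring(f,*a);pb,eb=ring(g,*b)
    print(pa.round(2),np.round(ea,1),ray(f,pa,.0635).round(4),pb.round(2),np.round(eb,1),ray(g,pb,.0635).round(4))
E
python3 m.py
cat > corners.py <<'E'
from h import *
f=viewer.grab_frame("top")
im=cv2.cvtColor(f["color"],cv2.COLOR_RGB2GRAY)
c=cv2.resize(im[225:280,295:400],None,fx=7,fy=7,interpolation=cv2.INTER_CUBIC)
cv2.imwrite("pics/c2.png",cv2.normalize(c,None,0,255,cv2.NORM_MINMAX))
E
python3 corners.py
```

```text
[274.7  242.84] [113.8 117.8] [0.589  0.1591 0.0635] [369.52 247.26] [104.1 134.3] [0.5885 0.1595 0.0635]
[321.21 247.3 ] [114.1 117.2] [0.5733 0.0373 0.0635] [319.69 235.21] [107.4 131. ] [0.5695 0.0375 0.0635]
[370.12 251.32] [113.8 117.2] [ 0.5587 -0.0902  0.0635] [269.4  224.61] [104.1 129.8] [ 0.5547 -0.0902  0.0635]
[415.63 257.72] [115.6 119.2] [ 0.5381 -0.2079  0.0635] [225.36 214.22] [ 92.2 129. ] [ 0.5375 -0.2073  0.0635]
```

View pics/c2.png

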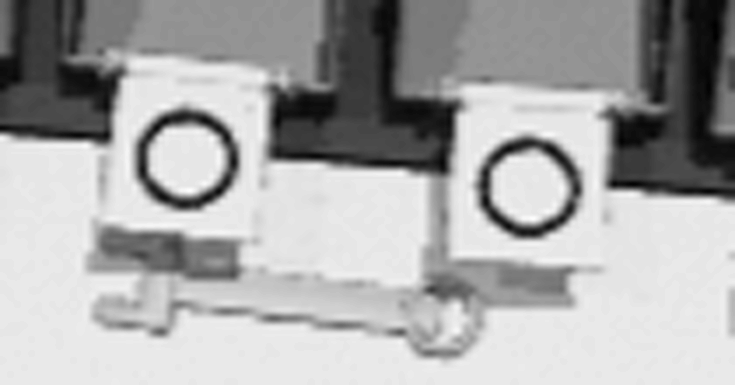

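Ring centres from the two cameras agree within 4 mm in x and 1 mm in y. The paddle corners in this 7x crop give each marker's yaw. Left paddle: (118,64), (270,76), (255,240), (103,228). Right paddle: (460,90), (610,102), (600,268), (450,258).

Run:
```python
from h import *
f=viewer.grab_frame("top")
for Q in [[(118,64),(270,76),(255,240),(103,228)],[(460,90),(610,102),(600,268),(450,258)]]:
    P=np.array([ray(f,((x+.5)/7-.5+295,(y+.5)/7-.5+225),.0635) for x,y in Q])[:,:2]
    print(P.round(4).tolist()); w=P[0]-P[1]; w2=P[3]-P[2]; d=(P[0]+P[1]-P[2]-P[3])/2
    print("width",np.linalg.norm(w),np.linalg.norm(w2),"yaw",np.degrees([np.arctan2(-w[0],w[1]),np.arctan2(-w2[0],w2[1]),np.arctan2(d[1],d[0])]),"len",np.linalg.norm(d),"ctr",P.mean(0),"back",(P[0]+P[1])/2,"edge",(P[2]+P[3])/2)
```

```text
[[0.6105, 0.0621], [0.6041, 0.0051], [0.5418, 0.0126], [0.5481, 0.0692]]
width 0.05736728079550903 0.05693280227622428 yaw [-6.38275429 -6.32526793 -6.67578565] len 0.06278154249384375 ctr [0.57613264 0.03724608] back [0.60731057 0.03359687] edge [0.5449547  0.04089529]
[[0.5965, -0.066], [0.5902, -0.122], [0.5274, -0.1154], [0.5328, -0.0598]]
width 0.056346150670441165 0.05586362033775065 yaw [-6.44801663 -5.60262701 -5.80452586] len 0.0636236228125849 ctr [ 0.561736   -0.09080661] back [ 0.5933847  -0.09402389] edge [ 0.53008729 -0.08758932]
```

```bash
cat > g.py <<'E'
import sys; from h import *
from scipy.spatial.transform import Rotation as Ro
# pivots
PV={'2':(np.array([.593,-.094]),np.radians(-6.0)),'1':(np.array([.6075,.0335]),np.radians(-6.4))}
def inc(t,yaw):
    o=sensors.get_obs();R=Ro.from_euler('xyz',o["orientation"]).as_matrix()
    d=R.T@(np.array(t)-o["eef_pos"])*1e3
    dy=(o["orientation"][2]-yaw+np.pi)%(2*np.pi)-np.pi
    return np.append(d,np.degrees(dy)/8).round(2)
def tgt(k,r,th,dz=0):  # TCP at radius r, angle th(deg), offset dz
    p,y=PV[k];u=np.array([np.cos(y),np.sin(y)]);a=np.radians(th)
    return [*(p-r*np.cos(a)*u),.062+r*np.sin(a)+dz],y
if __name__=="__main__":
    k=sys.argv[1]
    for s in sys.argv[2:]:
        v=[float(x) for x in s.split(',')]; print(s,np.round(tgt(k,*v)[0],4),inc(*tgt(k,*v)))
E
python3 g.py 2 .052,0,.15 .052,0,.06
```

```text
.052,0,.15 [ 0.5413 -0.0886  0.212 ] [ 475.44 -376.37    6.63    3.33]
.052,0,.06 [ 0.5413 -0.0886  0.122 ] [ 475.43 -376.34   96.63    3.33]
```

step_arm --increments '[{"dx":35,"dy":-28,"dz":0,"spin":0.4,"jaw":0},{"dx":70,"dy":-55,"dz":0,"spin":0.9},{"dx":105,"dy":-83,"dz":0,"spin":1.4},{"dx":140,"dy":-111,"dz":0,"spin":1.9},{"dx":175,"dy":-139,"dz":0,"spin":2.3},{"dx":210,"dy":-166,"dz":0,"spin":2.7},{"dx":245,"dy":-194,"dz":0,"spin":3.0},{"dx":280,"dy":-222,"dz":0,"spin":3.3}]'

```text
invalid input at $.increments[1]: expected keys dx, dy, dz, spin, jaw
```

```bash
python3 g.py 2 .052,0,.15 .052,0,.06
```

```text
.052,0,.15 [ 0.5413 -0.0886  0.212 ] [ 475.44 -376.37    6.63    3.33]
.052,0,.06 [ 0.5413 -0.0886  0.122 ] [ 475.43 -376.34   96.63    3.33]
```

step_arm --increments '[{"dx":35,"dy":-28,"dz":0,"spin":0.4,"jaw":0},{"dx":70,"dy":-55,"dz":0,"spin":0.9,"jaw":0},{"dx":105,"dy":-83,"dz":0,"spin":1.4,"jaw":0},{"dx":140,"dy":-111,"dz":0,"spin":1.9,"jaw":0},{"dx":175,"dy":-139,"dz":0,"spin":2.3,"jaw":0},{"dx":210,"dy":-166,"dz":0,"spin":2.7,"jaw":0},{"dx":245,"dy":-194,"dz":0,"spin":3.0,"jaw":0},{"dx":280,"dy":-222,"dz":0,"spin":3.3,"jaw":0}]'

```text
time: 1.2
eef_pos: [0.4136, -0.3003, 0.2189]
orientation: [3.142, -0.001, -0.103]
ft_force: [0.6, -0.7, 0.2]
gripper_width: 0.0933
```

```bash
python3 g.py 2 .052,0,.15 .052,0,.06
```

```text
.052,0,.15 [ 0.5413 -0.0886  0.212 ] [ 1.0531e+02 -2.2373e+02  6.9600e+00  1.0000e-02]
.052,0,.06 [ 0.5413 -0.0886  0.122 ] [ 1.0525e+02 -2.2374e+02  9.6960e+01  1.0000e-02]
```

step_arm --increments '[{"dx":18,"dy":-38,"dz":0,"spin":0,"jaw":0},{"dx":36,"dy":-76,"dz":0,"spin":0,"jaw":0},{"dx":54,"dy":-114,"dz":10,"spin":0,"jaw":0},{"dx":72,"dy":-152,"dz":30,"spin":0,"jaw":0},{"dx":88,"dy":-188,"dz":50,"spin":0,"jaw":0},{"dx":105,"dy":-224,"dz":75,"spin":0,"jaw":0},{"dx":105,"dy":-224,"dz":97,"spin":0,"jaw":0},{"dx":105,"dy":-224,"dz":97,"spin":0,"jaw":0}]'

```text
time: 2.0
eef_pos: [0.5393, -0.0863, 0.1193]
orientation: [-3.141, 0.006, -0.099]
ft_force: [-0.7, -0.4, 0.3]
gripper_width: 0.0927
```

```bash
python3 g.py 2 .052,0,.06 .052,0,-.01
python3 - <<'E'
from h import *
f=viewer.grab_frame("wrist"); cv2.imwrite("pics/w1.png",f["color"][:,:,::-1])
g=viewer.grab_frame("scene"); crop(g,"pics/s2.png",190,150,220,140,3)
P=[[.5944,-.0943,.0635],[.53,-.0876,.0635],[.5587,-.0902,.0635]]
print(proj(f,P))
E
```

```text
.052,0,.06 [ 0.5413 -0.0886  0.122 ] [ 2.2   2.04 -2.76  0.04]
.052,0,-.01 [ 0.5413 -0.0886  0.052 ] [2.610e+00 2.080e+00 6.724e+01 4.000e-02]
[[322.77653508 168.99991334]
 [321.97868554 265.8624058 ]
 [321.73319051 224.59251878]]
```

View pics/w1.png

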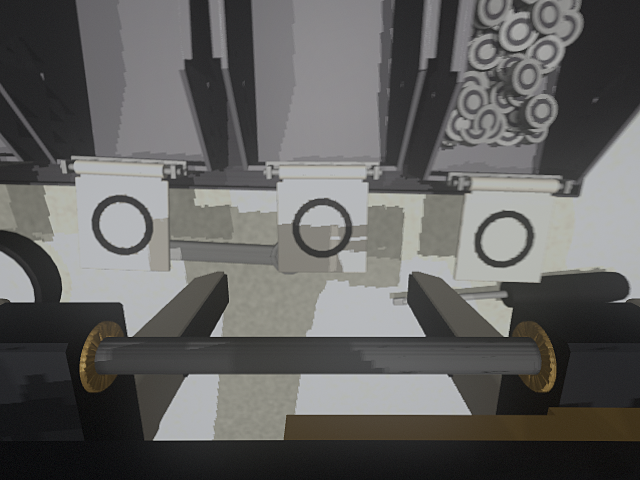

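View pics/s2.png

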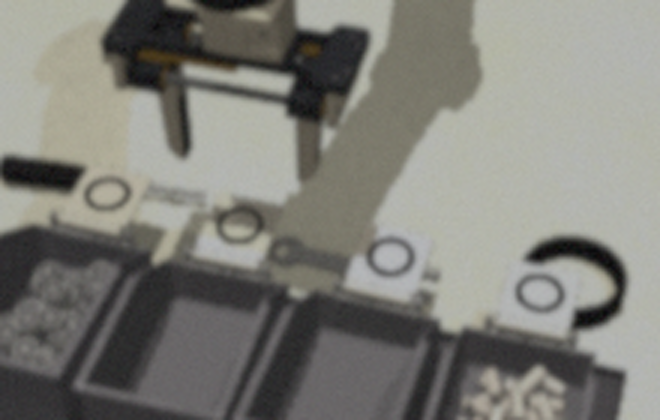

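The wrist view shows the right-hand empty marker centred at column 322. Its ring is at (322,227) against a predicted (322,225), and its edge is square to the jaws. I'll descend with the fingers open on both sides of it.

step_arm --increments '[{"dx":1,"dy":2,"dz":20,"spin":0,"jaw":0},{"dx":1,"dy":2,"dz":40,"spin":0,"jaw":0.1},{"dx":1,"dy":2,"dz":55,"spin":0,"jaw":0.2},{"dx":1,"dy":2,"dz":67,"spin":0,"jaw":0.25},{"dx":1,"dy":2,"dz":67,"spin":0,"jaw":0.25},{"dx":1,"dy":2,"dz":67,"spin":0,"jaw":0.25}]' --squeeze 3

```text
time: 2.7
eef_pos: [0.5422, -0.0923, 0.0561]
orientation: [3.14, -0.002, -0.105]
ft_force: [-0.2, -0.3, -0.6]
gripper_width: 0.07
```

```bash
python3 g.py 2 .052,0,-.01
python3 - <<'E'
from h import *
f=viewer.grab_frame("wrist"); cv2.imwrite("pics/w2.png",f["color"][:,:,::-1])
print(sensors.get_obs()["ft_force"])
E
```

```text
.052,0,-.01 [ 0.5413 -0.0886  0.052 ] [-1.31 -3.59  4.12 -0.  ]
[-0.23690516 -0.21453912  0.68429786]
```

View pics/w2.png

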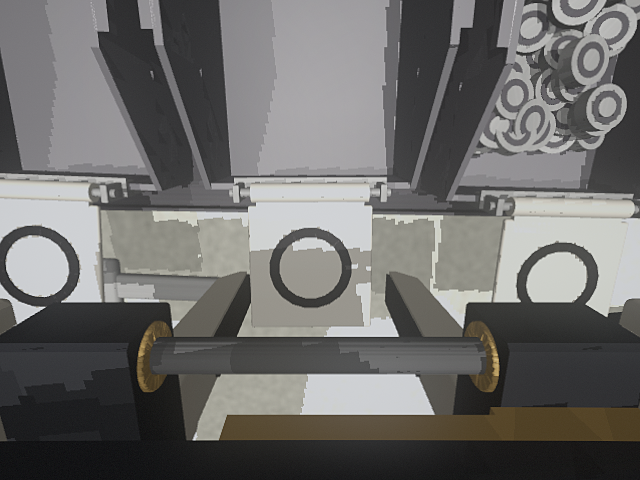

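Run:
```python
from h import *
f=viewer.grab_frame("wrist"); o=sensors.get_obs(); print(o["eef_pos"])
for uv in [(253,326),(371,326),(310,326),(310,267),(310,192)]: print(uv,ray(f,uv,.0635).round(4))
print(proj(f,[o["eef_pos"],o["eef_pos"]+[.0075,.035,0],o["eef_pos"]+[.0075,-.035,0]]))
```

```text
[ 0.54250924 -0.09194231  0.05636646]
(253, 326) [ 0.5279 -0.0567  0.0635]
(371, 326) [ 0.5216 -0.1166  0.0635]
(310, 326) [ 0.5248 -0.0856  0.0635]
(310, 267) [ 0.5566 -0.0891  0.0635]
(310, 192) [ 0.5929 -0.0932  0.0635]
[[318.6912802  287.21846346]
 [249.40321173 280.37413146]
 [385.66807662 266.95047314]]
```

```bash
sed -i "s/\[.593,-.094\]/[.591,-.0935]/" g.py; python3 g.py 2 .05,0,-.009
```

```text
.05,0,-.009 [ 0.5413 -0.0883  0.053 ] [-1.62 -3.52  3.36  0.  ]
```

step_arm --increments '[{"dx":-1.5,"dy":-3.5,"dz":3,"spin":0,"jaw":0.25},{"dx":-1.5,"dy":-3.5,"dz":3,"spin":0,"jaw":0.28},{"dx":-1.5,"dy":-3.5,"dz":3,"spin":0,"jaw":0.32},{"dx":-1.5,"dy":-3.5,"dz":3,"spin":0,"jaw":0.34}]' --squeeze 3

```text
time: 3.2
eef_pos: [0.5414, -0.0882, 0.0534]
orientation: [3.14, -0.003, -0.104]
ft_force: [-0.2, -0.3, 0.2]
gripper_width: 0.062
```

```bash
python3 g.py 2 .05,0,-.009
python3 - <<'E'
from h import *
f=viewer.grab_frame("wrist"); cv2.imwrite("pics/w3.png",f["color"][150:400,:,::-1])
o=sensors.get_obs();print(o["ft_force"],o["gripper_width"])
E
```

```text
.05,0,-.009 [ 0.5413 -0.0883  0.053 ] [-0.16  0.08  0.44  0.  ]
[ 0.18373276  0.62891805 -0.15339165] 0.06157128577737176
```

View pics/w3.png

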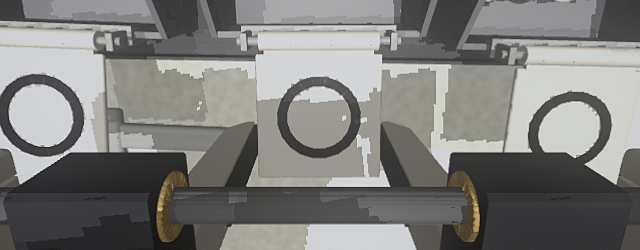

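The fingers sit evenly on both sides of the paddle, at columns 257 and 381. I'll close with 3 N and lift along the arc.

step_arm --increments '[{"dx":0,"dy":0,"dz":0,"spin":0,"jaw":0.37},{"dx":0,"dy":0,"dz":0,"spin":0,"jaw":0.4},{"dx":0,"dy":0,"dz":0,"spin":0,"jaw":0.42},{"dx":0,"dy":0,"dz":0,"spin":0,"jaw":0.42}]' --squeeze 3

```text
time: 3.65
eef_pos: [0.5414, -0.0884, 0.0534]
orientation: [3.14, -0.003, -0.105]
ft_force: [-0.3, 0.0, 0.5]
gripper_width: 0.058
```

```bash
for t in 10 20 30 40 50 60 ; do a="$a .05,$t,-.009"; done; python3 g.py 2 $a
```

```text
.05,10,-.009 [ 0.542  -0.0884  0.0617] [ 0.64 -0.14 -8.28  0.  ]
.05,20,-.009 [ 0.5443 -0.0886  0.0701] [  2.92  -0.13 -16.69   0.  ]
.05,30,-.009 [ 0.5479 -0.089   0.078 ] [  6.62  -0.12 -24.58   0.  ]
.05,40,-.009 [ 0.5529 -0.0895  0.0851] [ 11.64  -0.11 -31.71   0.  ]
.05,50,-.009 [ 0.559  -0.0901  0.0913] [ 17.82  -0.1  -37.85   0.  ]
.05,60,-.009 [ 0.5661 -0.0909  0.0963] [ 24.97  -0.1  -42.83   0.  ]
```

Gripped at 58.0 mm, which is exactly the paddle's width. Now lifting.

step_arm --increments '[{"dx":0.2,"dy":0,"dz":-4,"spin":0,"jaw":0.42},{"dx":0.6,"dy":0,"dz":-8,"spin":0,"jaw":0.42},{"dx":1.6,"dy":0,"dz":-12.5,"spin":0,"jaw":0.42},{"dx":2.9,"dy":0,"dz":-16.7,"spin":0,"jaw":0.42},{"dx":4.6,"dy":0,"dz":-20.7,"spin":0,"jaw":0.42},{"dx":6.6,"dy":0,"dz":-24.6,"spin":0,"jaw":0.42},{"dx":6.6,"dy":0,"dz":-24.6,"spin":0,"jaw":0.42}]' --squeeze 3

```text
time: 4.35
eef_pos: [0.5482, -0.0891, 0.0787]
orientation: [3.14, -0.003, -0.105]
ft_force: [0.5, 0.3, 0.3]
gripper_width: 0.0581
```

```bash
for t in 40 50 60 70 80 90 100; do a="$a .05,$t,-.009"; done; python3 g.py 2 $a
python3 - <<'E'
from h import *
f=viewer.grab_frame("wrist"); cv2.imwrite("pics/w4.png",f["color"][100:400,:,::-1])
o=sensors.get_obs();print(o["ft_force"],o["gripper_width"])
E
```

```text
.05,40,-.009 [ 0.5529 -0.0895  0.0851] [ 4.72 -0.06 -6.47  0.  ]
.05,50,-.009 [ 0.559  -0.0901  0.0913] [ 10.9   -0.06 -12.61   0.  ]
.05,60,-.009 [ 0.5661 -0.0909  0.0963] [ 18.06  -0.05 -17.59   0.  ]
.05,70,-.009 [ 0.574  -0.0917  0.1   ] [ 25.97  -0.04 -21.24   0.  ]
.05,80,-.009 [ 0.5824 -0.0926  0.1022] [ 34.39  -0.04 -23.47   0.  ]
.05,90,-.009 [ 0.591  -0.0935  0.103 ] [ 4.308e+01 -4.000e-02 -2.420e+01  0.000e+00]
.05,100,-.009 [ 0.5996 -0.0944  0.1022] [ 5.176e+01 -4.000e-02 -2.342e+01  0.000e+00]
[-0.03525663  0.12945263  0.87317882] 0.058129409551231165
```

View pics/w4.png

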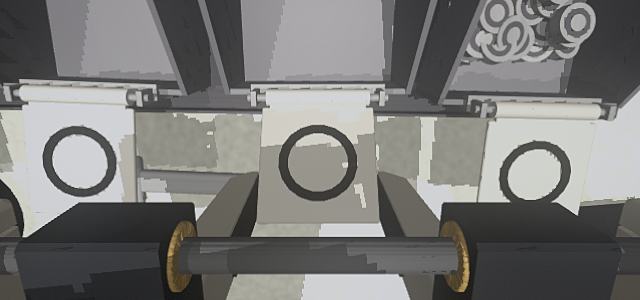

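Run:
```python
from h import *
f=viewer.grab_frame("wrist")
p=np.array([.591,-.0935,.062]);u=np.array([.9945,-.1045,0])
for t in (0,10,20,30):
    a=np.radians(t); print(t,[proj(f,[p+r*(-np.cos(a)*u+np.array([0,0,np.sin(a)]))])[0].round(1).tolist() for r in (.0,.035,.065)])
```

```text
0 [[318.8, 199.3], [318.7, 261.8], [318.7, 310.8]]
10 [[318.8, 199.3], [318.8, 264.6], [318.7, 318.9]]
20 [[318.8, 199.3], [318.8, 265.6], [318.8, 324.2]]
30 [[318.8, 199.3], [318.9, 264.5], [318.9, 326.0]]
```

Run:
```python
from h import *
g=viewer.grab_frame("scene"); crop(g,"pics/s4.png",190,150,220,140,3)
f=viewer.grab_frame("wrist")
p=np.array([.591,-.0935,.062]);u=np.array([.9945,-.1045,0]);w=np.array([.1045,.9945,0])*.029
for t in (0,10,20,30):
    a=np.radians(t); print(t,[(proj(f,[p+s*w+r*(-np.cos(a)*u+np.array([0,0,np.sin(a)])) for s in (1,-1)])[:,0]).round(1).tolist() for r in (.0,.065)])
```

```text
0 [[264.0, 373.6], [268.5, 368.9]]
10 [[264.0, 373.6], [265.6, 371.9]]
20 [[264.0, 373.6], [262.3, 375.3]]
30 [[264.0, 373.6], [258.6, 379.2]]
```

View pics/s4.png

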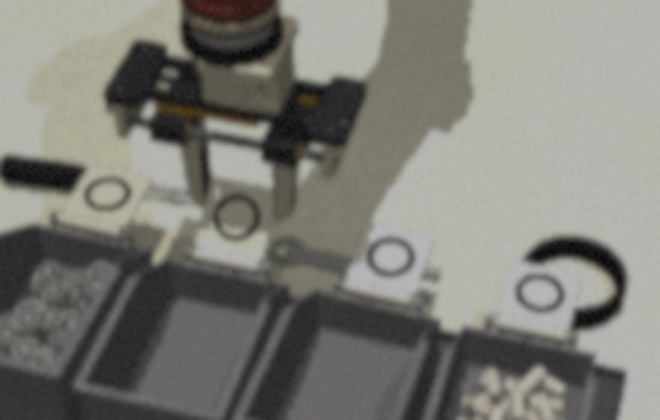

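In the scene view the gripped marker is tilted up. Its edge in the wrist view is 117 px wide, which fits about 20–30°, so the lift is working. I'll carry on over the top.

step_arm --increments '[{"dx":2.2,"dy":0,"dz":-3.3,"spin":0,"jaw":0.42},{"dx":4.7,"dy":0,"dz":-6.5,"spin":0,"jaw":0.42},{"dx":7.7,"dy":0,"dz":-9.6,"spin":0,"jaw":0.42},{"dx":10.9,"dy":0,"dz":-12.6,"spin":0,"jaw":0.42},{"dx":14.4,"dy":0,"dz":-15.2,"spin":0,"jaw":0.42},{"dx":18,"dy":0,"dz":-17.6,"spin":0,"jaw":0.42},{"dx":22,"dy":0,"dz":-19.6,"spin":0,"jaw":0.42},{"dx":26,"dy":0,"dz":-21.3,"spin":0,"jaw":0.42}]' --squeeze 3

```text
time: 5.35
eef_pos: [0.5739, -0.0917, 0.0997]
orientation: [3.14, -0.002, -0.105]
ft_force: [-1.0, 0.1, -0.6]
gripper_width: 0.0579
```

```bash
for t in 80 90 100 110; do a="$a .05,$t,-.009"; done; python3 g.py 2 $a
python3 - <<'E'
from h import *
g=viewer.grab_frame("scene"); crop(g,"pics/s5.png",190,150,220,140,3)
f=viewer.grab_frame("wrist"); cv2.imwrite("pics/w5.png",f["color"][100:400,:,::-1])
o=sensors.get_obs();print(o["ft_force"],o["gripper_width"])
E
```

```text
.05,80,-.009 [ 0.5824 -0.0926  0.1022] [ 8.54  0.   -2.55  0.  ]
.05,90,-.009 [ 0.591  -0.0935  0.103 ] [17.23  0.   -3.28  0.  ]
.05,100,-.009 [ 0.5996 -0.0944  0.1022] [25.91  0.   -2.5   0.  ]
.05,110,-.009 [ 0.608  -0.0953  0.1   ] [34.32  0.   -0.23  0.  ]
[-0.61336626 -0.27857974  0.16871953] 0.05788275411737512
```

View pics/s5.png

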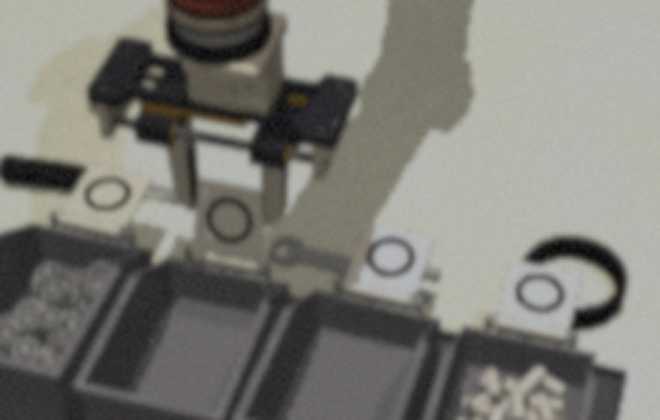

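View pics/w5.png

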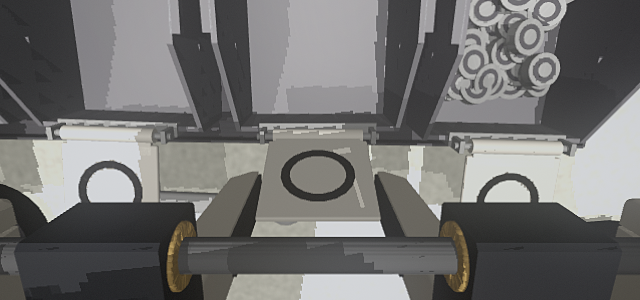

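The marker is well up, now seen nearly edge-on from the wrist. Continuing past vertical.

step_arm --increments '[{"dx":4.2,"dy":0,"dz":-1.5,"spin":0,"jaw":0.42},{"dx":8.5,"dy":0,"dz":-2.5,"spin":0,"jaw":0.42},{"dx":13,"dy":0,"dz":-3.1,"spin":0,"jaw":0.42},{"dx":17.2,"dy":0,"dz":-3.3,"spin":0,"jaw":0.42},{"dx":21.5,"dy":0,"dz":-3.1,"spin":0,"jaw":0.42},{"dx":26,"dy":0,"dz":-2.5,"spin":0,"jaw":0.42},{"dx":30,"dy":0,"dz":-1.5,"spin":0,"jaw":0.42},{"dx":34,"dy":0,"dz":0,"spin":0,"jaw":0.42}]' --squeeze 3

```text
time: 6.25
eef_pos: [0.6096, -0.0954, 0.1004]
orientation: [3.14, -0.006, -0.105]
ft_force: [-0.8, 0.5, 2.7]
gripper_width: 0.0579
```

```bash
for t in 110; do a="$a .05,$t,-.009"; done; python3 g.py 2 $a
python3 - <<'E'
from h import *
g=viewer.grab_frame("scene"); crop(g,"pics/s6.png",190,150,220,140,3)
f=viewer.grab_frame("wrist"); cv2.imwrite("pics/w6.png",f["color"][50:400,:,::-1])
o=sensors.get_obs();print(o["ft_force"],o["gripper_width"])
E
```

```text
.05,110,-.009 [ 0.608  -0.0953  0.1   ] [-1.59  0.04  0.39  0.  ]
[-0.22811355  0.1601524   1.47276922] 0.057847044113704275
```

View pics/s6.png

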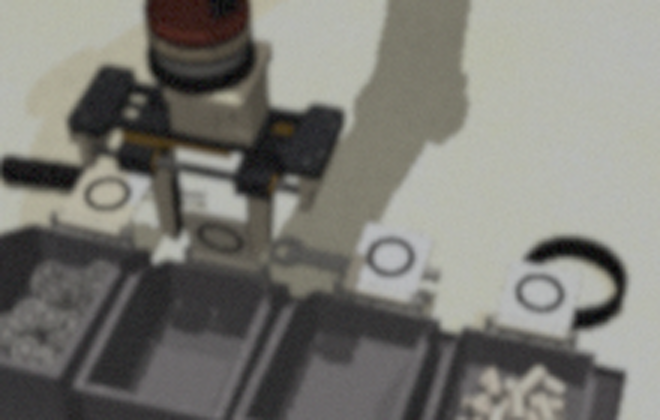

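View pics/w6.png

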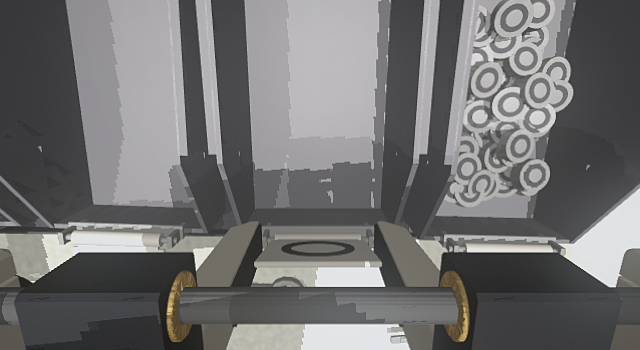

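Run:
```python
from h import *
f=viewer.grab_frame("wrist");T=f["camera_from_world"];print("cam",-T[:3,:3].T@T[:3,3])
g=viewer.grab_frame("scene")
p=np.array([.591,-.0935,.062]);u=np.array([.9945,-.1045,0])
for t in (70,80,90,100,110,120):
    a=np.radians(t); P=[p+r*(-np.cos(a)*u+np.array([0,0,np.sin(a)])) for r in (0,.03,.065)]
    print(t,(proj(f,P)-[0,50]).round(0).tolist(),((proj(g,P)-[190,150])*3).round(0).tolist())
```

```text
cam [ 0.6813005  -0.10220593  0.26660982]
70 [[319.0, 241.0], [319.0, 278.0], [319.0, 336.0]] [[225.0, 256.0], [227.0, 223.0], [229.0, 183.0]]
80 [[319.0, 241.0], [319.0, 271.0], [319.0, 320.0]] [[225.0, 256.0], [225.0, 226.0], [225.0, 189.0]]
90 [[319.0, 241.0], [319.0, 263.0], [319.0, 300.0]] [[225.0, 256.0], [222.0, 230.0], [220.0, 198.0]]
100 [[319.0, 241.0], [319.0, 254.0], [319.0, 276.0]] [[225.0, 256.0], [220.0, 235.0], [215.0, 209.0]]
110 [[319.0, 241.0], [319.0, 245.0], [319.0, 251.0]] [[225.0, 256.0], [218.0, 240.0], [211.0, 221.0]]
120 [[319.0, 241.0], [319.0, 235.0], [319.0, 226.0]] [[225.0, 256.0], [217.0, 246.0], [207.0, 235.0]]
```

Both views put the angle at about 104°, past vertical. I'll open the jaws, rise, go back in front of the marker and shut the fingers to push it over.

step_arm --increments '[{"dx":0,"dy":0,"dz":0,"spin":0,"jaw":0.35},{"dx":0,"dy":0,"dz":0,"spin":0,"jaw":0.25},{"dx":0,"dy":0,"dz":-15,"spin":0,"jaw":0.25},{"dx":0,"dy":0,"dz":-40,"spin":0,"jaw":0.25},{"dx":-10,"dy":0,"dz":-60,"spin":0,"jaw":0.5},{"dx":-40,"dy":0,"dz":-60,"spin":0,"jaw":1},{"dx":-55,"dy":0,"dz":-60,"spin":0,"jaw":1},{"dx":-55,"dy":0,"dz":-60,"spin":0,"jaw":1}]' --squeeze 10

```text
time: 7.25
eef_pos: [0.5521, -0.0896, 0.1599]
orientation: [3.14, -0.004, -0.105]
ft_force: [0.2, -0.1, -0.3]
gripper_width: 0.0422
```

```bash
cat > k.py <<'E'
import sys
from g import *
k=sys.argv[1]; p,y=PV[k]; u=np.array([np.cos(y),np.sin(y)])
for s in sys.argv[2:]:
    X,Z=[float(v)/1e3 for v in s.split(',')]; print(s,inc([*(p+X*u),.062+Z],y))
E
python3 k.py 2 -36,35 -10,40 6,40 15.5,34 23,27 29,18.5 32,8.5 33,1.5
python3 - <<'E'
from h import *
g=viewer.grab_frame("scene"); crop(g,"pics/s7.png",190,120,220,170,3)
f=viewer.grab_frame("wrist"); cv2.imwrite("pics/w7.png",f["color"][:,:,::-1])
o=sensors.get_obs();print(o["ft_force"],o["gripper_width"])
E
```

```text
-36,35 [ 2.87 -0.24 62.96 -0.  ]
-10,40 [28.89 -0.24 58.06 -0.  ]
6,40 [44.89 -0.25 58.12 -0.  ]
15.5,34 [54.36 -0.26 64.16 -0.  ]
23,27 [61.84 -0.27 71.19 -0.  ]
29,18.5 [67.8  -0.28 79.72 -0.  ]
32,8.5 [70.76 -0.3  89.73 -0.  ]
33,1.5 [71.73 -0.31 96.73 -0.  ]
[-0.10495124 -0.44148035 -0.09168831] 0.034100735521328425
```

View pics/s7.png

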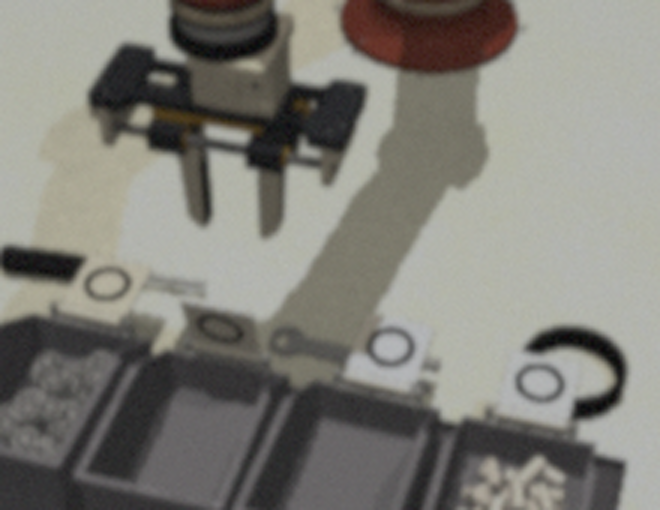

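View pics/w7.png

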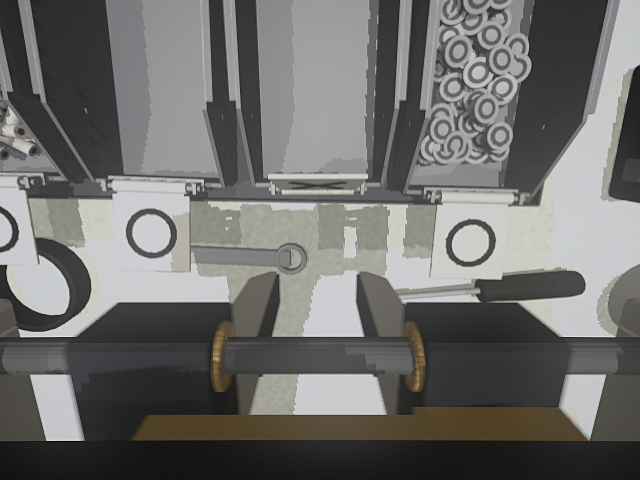

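The marker stays past vertical and the wrist view now shows its cross at (317,184). I'll descend in front and push.

step_arm --increments '[{"dx":3,"dy":0,"dz":20,"spin":0,"jaw":1},{"dx":3,"dy":0,"dz":40,"spin":0,"jaw":1},{"dx":3,"dy":0,"dz":58,"spin":0,"jaw":1},{"dx":15,"dy":0,"dz":58,"spin":0,"jaw":1},{"dx":29,"dy":0,"dz":58,"spin":0,"jaw":1},{"dx":37,"dy":0,"dz":58,"spin":0,"jaw":1},{"dx":45,"dy":0,"dz":58,"spin":0,"jaw":1},{"dx":50,"dy":0,"dz":61,"spin":0,"jaw":1}]'

```text
time: 8.15
eef_pos: [0.6062, -0.0951, 0.0994]
orientation: [3.14, -0.008, -0.104]
ft_force: [-0.4, 0.3, -0.0]
gripper_width: 0.0004
```

```bash
python3 k.py 2 15.5,34 23,27 29,18.5 32,8.5 33,1.5;python3 - <<'E'
from h import *
f=viewer.grab_frame("wrist"); cv2.imwrite("pics/w8.png",f["color"][:,:,::-1])
o=sensors.get_obs();print(o["ft_force"],o["gripper_width"])
E
```

```text
15.5,34 [0.17 0.03 3.4  0.  ]
23,27 [ 7.61  0.02 10.47  0.  ]
29,18.5 [1.354e+01 1.000e-02 1.902e+01 0.000e+00]
32,8.5 [16.46  0.   29.04  0.  ]
33,1.5 [ 1.740e+01 -1.000e-02  3.605e+01  0.000e+00]
[ 0.90557533  0.37900859 -0.42080344] 0.0005339462564313966
```

View pics/w8.png

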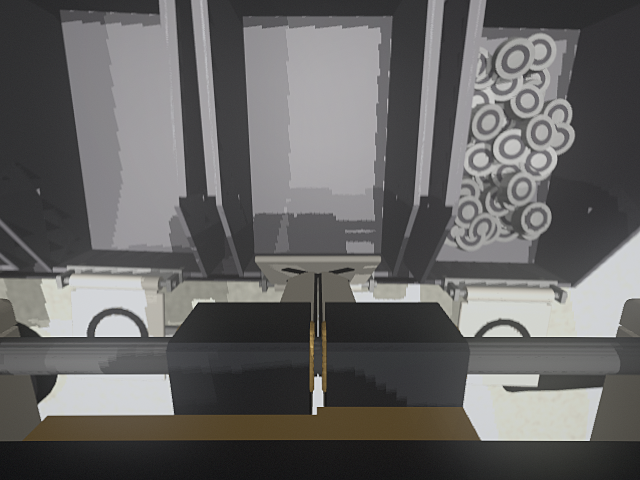

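The shut fingers are against the cross face at about (318,270) and the marker is tilting over. I'll follow the arc down.

step_arm --increments '[{"dx":3,"dy":0,"dz":6,"spin":0,"jaw":1},{"dx":7,"dy":0,"dz":10,"spin":0,"jaw":1},{"dx":10.5,"dy":0,"dz":14.5,"spin":0,"jaw":1},{"dx":13.5,"dy":0,"dz":19,"spin":0,"jaw":1},{"dx":15,"dy":0,"dz":24,"spin":0,"jaw":1},{"dx":16.5,"dy":0,"dz":29,"spin":0,"jaw":1},{"dx":17,"dy":0,"dz":33,"spin":0,"jaw":1},{"dx":17.5,"dy":0,"dz":36,"spin":0,"jaw":1}]'

```text
time: 9.0
eef_pos: [0.624, -0.0969, 0.0635]
orientation: [3.14, -0.008, -0.105]
ft_force: [-5.4, 0.9, 17.6]
gripper_width: 0.0007
```

```bash
python3 k.py 2 33,1.5;python3 - <<'E'
from h import *
f=viewer.grab_frame("wrist"); cv2.imwrite("pics/w9.png",f["color"][:,:,::-1])
o=sensors.get_obs();print(o["ft_force"],o["eef_pos"])
E
```

```text
33,1.5 [-0.16  0.03  0.01  0.  ]
[-1.3778873  -0.19097497  3.453135  ] [ 0.62389837 -0.09691763  0.06386087]
```

View pics/w9.png

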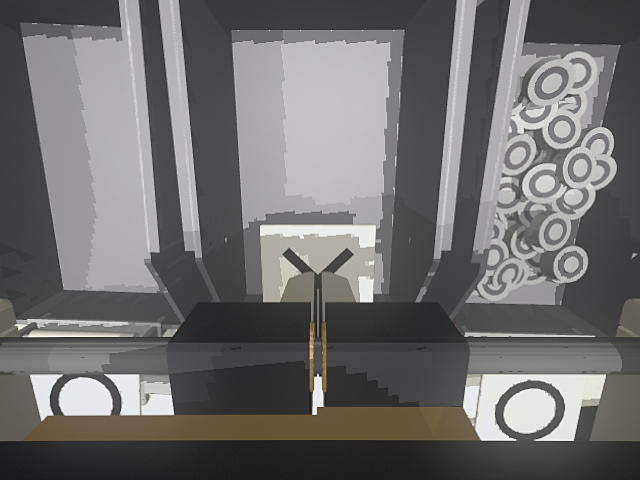

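The marker is flat with its cross up, and it touched the stop. I'll lift off and go to the other empty bin.

step_arm --increments '[{"dx":0,"dy":0,"dz":-15,"spin":0,"jaw":1},{"dx":0,"dy":0,"dz":-45,"spin":0,"jaw":1},{"dx":-10,"dy":0,"dz":-75,"spin":0,"jaw":1},{"dx":-40,"dy":-20,"dz":-75,"spin":0,"jaw":0.5},{"dx":-70,"dy":-60,"dz":-75,"spin":0,"jaw":0},{"dx":-82,"dy":-100,"dz":-75,"spin":0,"jaw":0},{"dx":-82,"dy":-127,"dz":-75,"spin":0,"jaw":0},{"dx":-82,"dy":-127,"dz":-75,"spin":0,"jaw":0}]'

```text
time: 9.85
eef_pos: [0.5549, 0.0444, 0.1383]
orientation: [-3.139, -0.008, -0.095]
ft_force: [-0.1, -0.1, 0.2]
gripper_width: 0.0357
```

```bash
python3 - <<'E'
from h import *
g=viewer.grab_frame("scene"); crop(g,"pics/s10.png",190,120,220,170,3)
f=viewer.grab_frame("wrist"); cv2.imwrite("pics/w10.png",f["color"][:,:,::-1])
p=np.array([.6075,.0335,.062]);u=np.array([.9938,-.1115,0])
print(proj(f,[p,p-.0325*u,p-.065*u]))
o=sensors.get_obs();print(o["ft_force"],o["eef_pos"],o["gripper_width"])
E
python3 k.py 1 -50,60
```

```text
[[321.68488615 171.98882102]
 [320.98261778 218.14192544]
 [320.3269053  261.28117118]]
[-0.11702554 -0.91177571 -0.23538954] [0.55512555 0.03819631 0.13813686] 0.043907797022362874
-50,60 [ 2.46 -1.18 16.15  0.06]
```

View pics/s10.png

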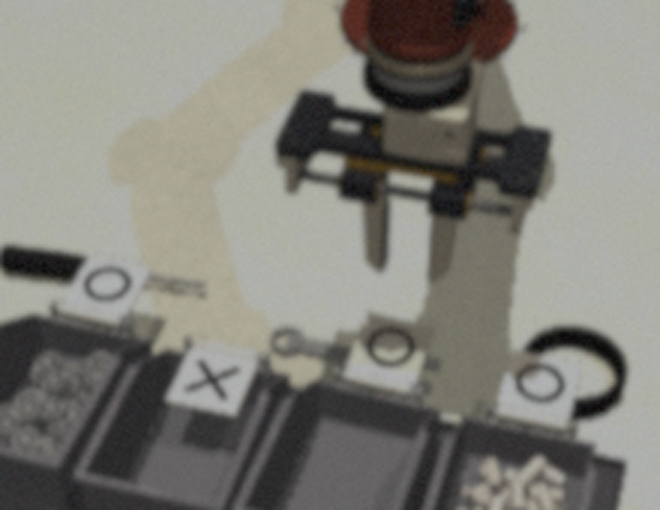

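View pics/w10.png

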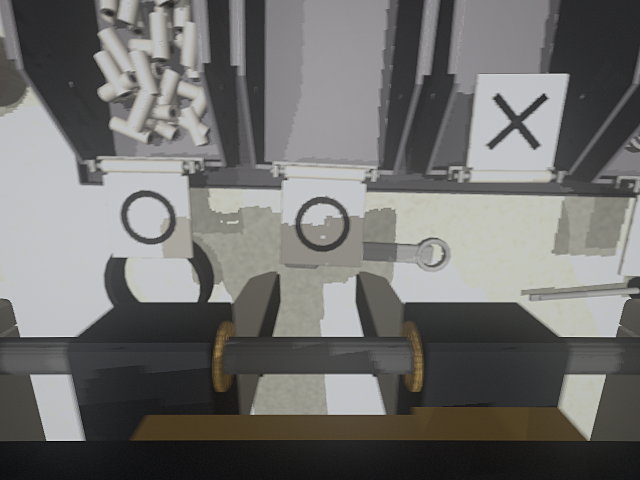

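The first marker lies over its bin with the cross showing, at (517,121) in the wrist view. The second marker's edge corners are at (281,264) and (364,267).

Run:
```python
from h import *
f=viewer.grab_frame("wrist");o=sensors.get_obs();print(o["orientation"],o["eef_pos"])
P=[ray(f,q,.0635) for q in [(281,264),(364,267),(284,180),(366,182),(322,223),(276,170),(372,173)]]
for q in P: print(q.round(4))
for a,b in((0,1),(2,3),(5,6)):
    w=P[a]-P[b];print(np.linalg.norm(w),np.degrees(np.arctan2(-w[0],w[1])))
```

```text
[ 3.13915854 -0.00765205 -0.10568138] [0.5551481  0.03672391 0.138091  ]
[0.5444 0.067  0.0635]
[0.5358 0.0065 0.0635]
[0.6049 0.057  0.0635]
[0.5977 0.0009 0.0635]
[0.572  0.034  0.0635]
[0.6122 0.0616 0.0635]
[ 0.6034 -0.0037  0.0635]
0.06111866209592873 -8.105099424423086
0.05660913801564841 -7.298471833580659
0.0658222600206986 -7.674974885527579
```

```bash
sed -i "s/\[.6075,.0335\]),np.radians(-6.4)/[.606,.032]),np.radians(-7.0)/" g.py; python3 k.py 1 -50,40
```

```text
-50,40 [ 0.8  -1.58 36.09  0.12]
```

step_arm --increments '[{"dx":1,"dy":-1.5,"dz":0,"spin":0.12,"jaw":0},{"dx":1,"dy":-1.5,"dz":0,"spin":0.12,"jaw":0},{"dx":1,"dy":-1.5,"dz":0,"spin":0.12,"jaw":0},{"dx":1,"dy":-1.5,"dz":18,"spin":0.12,"jaw":0.1},{"dx":1,"dy":-1.5,"dz":36,"spin":0.12,"jaw":0.2},{"dx":1,"dy":-1.5,"dz":36,"spin":0.12,"jaw":0.2},{"dx":1,"dy":-1.5,"dz":36,"spin":0.12,"jaw":0.2}]' --squeeze 3

```text
time: 10.7
eef_pos: [0.5566, 0.0377, 0.1021]
orientation: [3.139, -0.007, -0.123]
ft_force: [-0.9, 0.6, -0.4]
gripper_width: 0.0748
```

```bash
python3 k.py 1 -50,-9
python3 - <<'E'
from h import *
f=viewer.grab_frame("wrist"); cv2.imwrite("pics/w11.png",f["color"][:,:,::-1])
o=sensors.get_obs();print(o["ft_force"],o["eef_pos"],o["orientation"],o["gripper_width"])
e=o["eef_pos"];print(proj(f,[e,[e[0],e[1],.0635]]))
E
```

```text
-50,-9 [-6.600e-01 -5.300e-01  4.914e+01 -1.000e-02]
[-0.32781577  0.74213875  0.59569506] [0.55710642 0.03775619 0.10267251] [ 3.13944075 -0.00870991 -0.12289633] 0.0742405916487544
[[318.59878856 286.78984397]
 [318.33604642 261.81235211]]
```

View pics/w11.png

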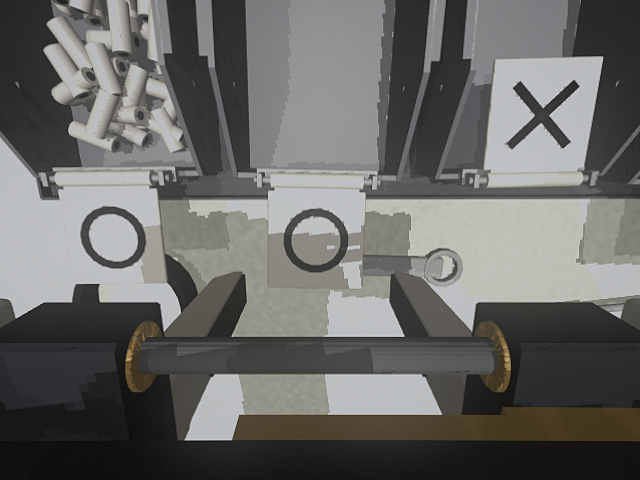

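The marker's edge centre is at column 315.5 and the TCP at 318, so the shift needed is about -1.5 mm. Descending and closing.

step_arm --increments '[{"dx":0,"dy":-1.5,"dz":15,"spin":0.1,"jaw":0.22},{"dx":0,"dy":-1.5,"dz":32,"spin":0.1,"jaw":0.24},{"dx":0,"dy":-1.5,"dz":49,"spin":0.1,"jaw":0.26},{"dx":0,"dy":-1.5,"dz":49,"spin":0.1,"jaw":0.3},{"dx":0,"dy":-1.5,"dz":49,"spin":0.1,"jaw":0.33}]' --squeeze 3

```text
time: 11.25
eef_pos: [0.5584, 0.039, 0.0545]
orientation: [3.14, -0.01, -0.137]
ft_force: [0.2, 0.4, 0.1]
gripper_width: 0.063
```

```bash
python3 k.py 1 -50,-9
python3 - <<'E'
from h import *
f=viewer.grab_frame("wrist"); cv2.imwrite("pics/w12.png",f["color"][:,:,::-1])
o=sensors.get_obs();print(o["ft_force"],o["eef_pos"],o["orientation"],o["gripper_width"])
e=o["eef_pos"];print(proj(f,[e,[e[0],e[1],.0635]]))
E
```

```text
-50,-9 [-1.85  1.2   1.51 -0.11]
[-0.57645781  0.01825817  0.07284638] [0.55872177 0.03909993 0.05489055] [ 3.14008847 -0.01103036 -0.13699596] 0.06247156424656952
[[318.76454898 286.87018726]
 [318.83324589 293.80284287]]
```

View pics/w12.png

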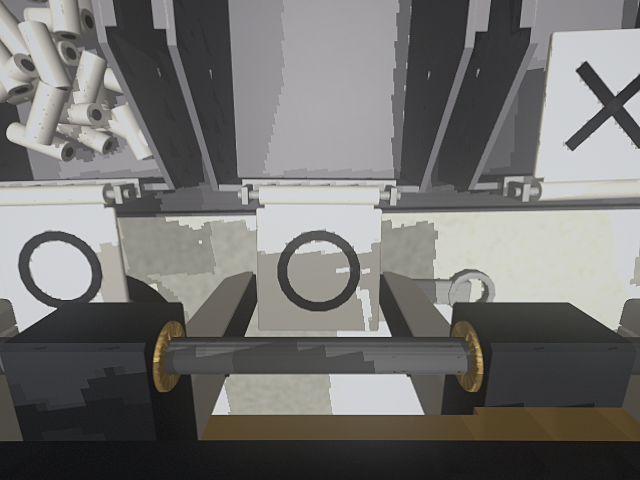

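The marker is centred between the fingers, columns 258–380 around 319. I'll close on it and lift.

```bash
sed -i "s/\[.606,.032\]),np.radians(-7.0)/[.6075,.0324]),np.radians(-7.8)/" g.py; python3 k.py 1 -50,-9
```

```text
-50,-9 [-0.78  0.02  1.88 -0.01]
```

step_arm --increments '[{"dx":0,"dy":0,"dz":1,"spin":0,"jaw":0.36},{"dx":0,"dy":0,"dz":1,"spin":0,"jaw":0.39},{"dx":0,"dy":0,"dz":1,"spin":0,"jaw":0.42},{"dx":0,"dy":0,"dz":1,"spin":0,"jaw":0.42}]' --squeeze 3

```text
time: 11.7
eef_pos: [0.5596, 0.0389, 0.0544]
orientation: [3.14, -0.013, -0.137]
ft_force: [1.6, -1.3, 0.8]
gripper_width: 0.0576
```

```bash
for t in 10 20 30 40 50 60 70; do a="$a .05,$t,-.009"; done; python3 g.py 1 $a
```

```text
.05,10,-.009 [0.5587 0.0391 0.0617] [-0.78 -0.1  -7.26 -0.01]
.05,20,-.009 [0.561  0.0388 0.0701] [ 1.590e+00 -9.000e-02 -1.565e+01 -1.000e-02]
.05,30,-.009 [0.5646 0.0383 0.078 ] [ 5.37e+00 -8.00e-02 -2.35e+01 -1.00e-02]
.05,40,-.009 [0.5696 0.0376 0.0851] [ 1.047e+01 -8.000e-02 -3.058e+01 -1.000e-02]
.05,50,-.009 [0.5757 0.0368 0.0913] [ 1.671e+01 -7.000e-02 -3.666e+01 -1.000e-02]
.05,60,-.009 [0.5827 0.0358 0.0963] [ 2.391e+01 -7.000e-02 -4.156e+01 -1.000e-02]
.05,70,-.009 [0.5906 0.0347 0.1   ] [ 3.186e+01 -8.000e-02 -4.515e+01 -1.000e-02]
```

step_arm --increments '[{"dx":0.2,"dy":0,"dz":-4.5,"spin":0,"jaw":0.42},{"dx":0.7,"dy":0,"dz":-8.5,"spin":0,"jaw":0.42},{"dx":1.6,"dy":0,"dz":-12.5,"spin":0,"jaw":0.42},{"dx":3,"dy":0,"dz":-16.5,"spin":0,"jaw":0.42},{"dx":4.6,"dy":0,"dz":-20.5,"spin":0,"jaw":0.42},{"dx":6.5,"dy":0,"dz":-24,"spin":0,"jaw":0.42},{"dx":8.7,"dy":0,"dz":-27.5,"spin":0,"jaw":0.42},{"dx":11.2,"dy":0,"dz":-31,"spin":0,"jaw":0.42}]' --squeeze 3

```text
time: 12.5
eef_pos: [0.5699, 0.0374, 0.0857]
orientation: [3.14, -0.012, -0.137]
ft_force: [0.2, -0.5, -1.3]
gripper_width: 0.0582
```

```bash
for t in 50 60 70 80 90 100 110; do a="$a .049,$t,-.009"; done; python3 g.py 1 $a
python3 - <<'E'
from h import *
f=viewer.grab_frame("wrist"); cv2.imwrite("pics/w13.png",f["color"][:,:,::-1])
o=sensors.get_obs();print(o["ft_force"],o["gripper_width"])
E
```

```text
.049,50,-.009 [0.5763 0.0367 0.0905] [ 6.48 -0.16 -4.8  -0.01]
.049,60,-.009 [0.5832 0.0357 0.0954] [ 1.353e+01 -1.500e-01 -9.620e+00 -1.000e-02]
.049,70,-.009 [0.5909 0.0347 0.099 ] [ 2.132e+01 -1.600e-01 -1.313e+01 -1.000e-02]
.049,80,-.009 [0.5991 0.0336 0.1013] [ 2.959e+01 -1.600e-01 -1.525e+01 -1.000e-02]
.049,90,-.009 [0.6075 0.0324 0.102 ] [ 3.811e+01 -1.700e-01 -1.589e+01 -1.000e-02]
.049,100,-.009 [0.6159 0.0312 0.1013] [ 4.661e+01 -1.800e-01 -1.505e+01 -1.000e-02]
.049,110,-.009 [0.6241 0.0301 0.099 ] [ 5.483e+01 -1.900e-01 -1.274e+01 -1.000e-02]
[-0.73616389 -1.20806066 -0.25664784] 0.05796310318099895
```

View pics/w13.png

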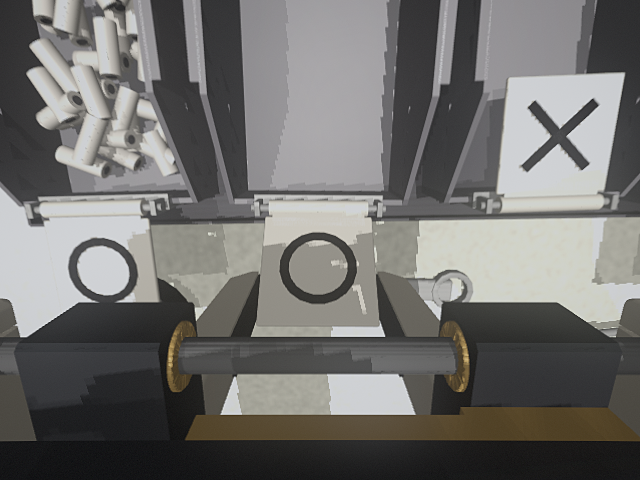

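The paddle's edge is now clearly wider (258–380) than its hinge side, so it is lifting. Carrying on.

step_arm --increments '[{"dx":3,"dy":0,"dz":-2.5,"spin":0,"jaw":0.42},{"dx":6.5,"dy":0,"dz":-5,"spin":0,"jaw":0.42},{"dx":10,"dy":0,"dz":-7.5,"spin":0,"jaw":0.42},{"dx":13.5,"dy":0,"dz":-9.6,"spin":0,"jaw":0.42},{"dx":17.5,"dy":0,"dz":-11.5,"spin":0,"jaw":0.42},{"dx":21.5,"dy":0,"dz":-13.2,"spin":0,"jaw":0.42},{"dx":25.5,"dy":0,"dz":-14.5,"spin":0,"jaw":0.42},{"dx":29.5,"dy":0,"dz":-15.3,"spin":0,"jaw":0.42}]' --squeeze 3

```text
time: 13.35
eef_pos: [0.5999, 0.0331, 0.1021]
orientation: [3.14, -0.013, -0.137]
ft_force: [-0.7, -0.8, -0.1]
gripper_width: 0.0582
```

step_arm --increments '[{"dx":4,"dy":0,"dz":-0.5,"spin":0,"jaw":0.42},{"dx":8.5,"dy":0,"dz":-0.6,"spin":0,"jaw":0.42},{"dx":12.5,"dy":0,"dz":-0.5,"spin":0,"jaw":0.42},{"dx":17,"dy":0,"dz":0,"spin":0,"jaw":0.42},{"dx":21,"dy":0,"dz":1,"spin":0,"jaw":0.42},{"dx":25,"dy":0,"dz":2.3,"spin":0,"jaw":0.42},{"dx":25,"dy":0,"dz":2.3,"spin":0,"jaw":0.42}]' --squeeze 3

```text
time: 14.05
eef_pos: [0.626, 0.0293, 0.1002]
orientation: [3.14, -0.015, -0.138]
ft_force: [0.2, -1.3, 2.6]
gripper_width: 0.0579
```

Run:
```python
from h import *
f=viewer.grab_frame("wrist"); cv2.imwrite("pics/w14.png",f["color"][:,:,::-1])
o=sensors.get_obs();print(o["ft_force"],o["gripper_width"],o["eef_pos"])
p=np.array([.6075,.0324,.062]);u=np.array([.991,-.136,0])
for t in (70,80,90,100,110,120):
    a=np.radians(t); P=[p+r*(-np.cos(a)*u+np.array([0,0,np.sin(a)])) for r in (0,.03,.065)]
    print(t,proj(f,P).round(0).tolist())
```

```text
[ 0.07264733 -1.73967072  1.23334497] 0.057744589612642123 [0.62574987 0.02935666 0.10027339]
70 [[318.0, 291.0], [318.0, 328.0], [318.0, 385.0]]
80 [[318.0, 291.0], [318.0, 321.0], [318.0, 369.0]]
90 [[318.0, 291.0], [318.0, 313.0], [318.0, 349.0]]
100 [[318.0, 291.0], [318.0, 304.0], [318.0, 325.0]]
110 [[318.0, 291.0], [318.0, 294.0], [318.0, 300.0]]
120 [[318.0, 291.0], [318.0, 285.0], [318.0, 275.0]]
```

View pics/w14.png

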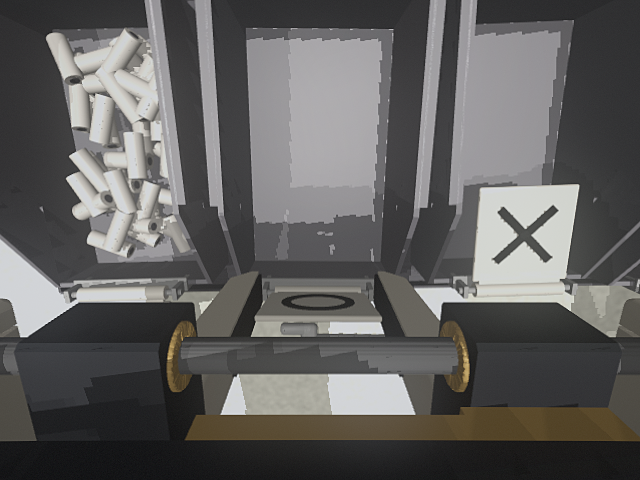

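The edge is at row 319, which puts the angle at about 103°. Releasing and going back in front.

step_arm --increments '[{"dx":0,"dy":0,"dz":0,"spin":0,"jaw":0.35},{"dx":0,"dy":0,"dz":0,"spin":0,"jaw":0.25},{"dx":0,"dy":0,"dz":-15,"spin":0,"jaw":0.25},{"dx":0,"dy":0,"dz":-40,"spin":0,"jaw":0.25},{"dx":-10,"dy":0,"dz":-60,"spin":0,"jaw":0.5},{"dx":-40,"dy":0,"dz":-60,"spin":0,"jaw":1},{"dx":-55,"dy":0,"dz":-60,"spin":0,"jaw":1},{"dx":-55,"dy":0,"dz":-60,"spin":0,"jaw":1}]' --squeeze 10

```text
time: 14.9
eef_pos: [0.5682, 0.0383, 0.1596]
orientation: [3.141, -0.013, -0.136]
ft_force: [0.0, 0.9, 0.3]
gripper_width: 0.0424
```

```bash
python3 k.py 1 -36,35 -10,40 6,40 15.5,34 23,27 29,18.5 32,8.5 33,1.5
python3 - <<'E'
from h import *
f=viewer.grab_frame("wrist"); cv2.imwrite("pics/w15.png",f["color"][:,:,::-1])
o=sensors.get_obs();print(o["ft_force"],o["gripper_width"])
E
```

```text
-36,35 [ 2.98  0.43 62.6   0.  ]
-10,40 [29.04  0.44 57.93  0.  ]
6,40 [45.04  0.44 58.13  0.  ]
15.5,34 [54.46  0.43 64.25  0.  ]
23,27 [61.87  0.43 71.34  0.  ]
29,18.5 [67.77  0.42 79.91  0.  ]
32,8.5 [70.64  0.41 89.95  0.  ]
33,1.5 [71.55  0.4  96.96  0.  ]
[ 0.66483937 -0.88823689 -0.20760326] 0.03843274703045098
```

View pics/w15.png

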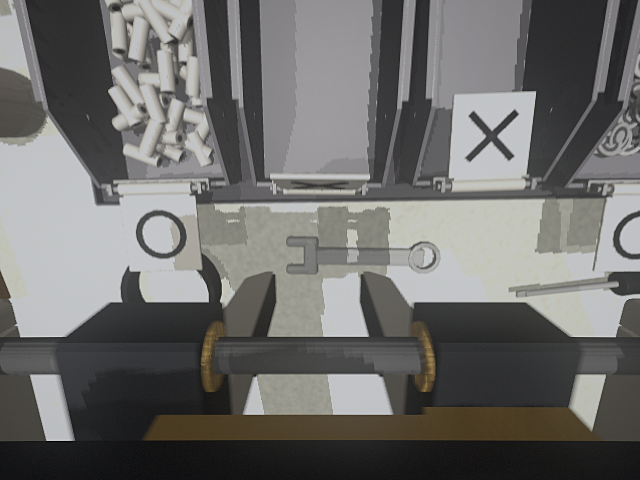

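This is the same state as the first marker had: past vertical, with the cross just visible at (320,184). Pushing it over.

step_arm --increments '[{"dx":3,"dy":0,"dz":20,"spin":0,"jaw":1},{"dx":3,"dy":0,"dz":40,"spin":0,"jaw":1},{"dx":3,"dy":0,"dz":58,"spin":0,"jaw":1},{"dx":15,"dy":0,"dz":58,"spin":0,"jaw":1},{"dx":29,"dy":0,"dz":58,"spin":0,"jaw":1},{"dx":37,"dy":0,"dz":58,"spin":0,"jaw":1},{"dx":45,"dy":0,"dz":58,"spin":0,"jaw":1},{"dx":50,"dy":0,"dz":61,"spin":0,"jaw":1}]'

```text
time: 15.75
eef_pos: [0.6215, 0.0307, 0.0995]
orientation: [3.141, -0.016, -0.137]
ft_force: [-0.1, 0.1, -0.1]
gripper_width: 0.0005
```

```bash
python3 k.py 1 15.5,34 23,27 29,18.5 32,8.5 33,1.5;python3 - <<'E'
from h import *
o=sensors.get_obs();print(o["ft_force"],o["gripper_width"])
E
```

```text
15.5,34 [ 1.34  0.19  3.52 -0.  ]
23,27 [ 8.73  0.18 10.64 -0.  ]
29,18.5 [14.59  0.16 19.23 -0.  ]
32,8.5 [17.43  0.15 29.28 -0.  ]
33,1.5 [18.32  0.14 36.3  -0.  ]
[-0.09502501  0.08149745 -0.10732297] 0.00047343753360101125
```

step_arm --increments '[{"dx":4,"dy":0,"dz":6,"spin":0,"jaw":1},{"dx":8,"dy":0,"dz":10,"spin":0,"jaw":1},{"dx":11.5,"dy":0,"dz":14.5,"spin":0,"jaw":1},{"dx":14.5,"dy":0,"dz":19,"spin":0,"jaw":1},{"dx":16,"dy":0,"dz":24,"spin":0,"jaw":1},{"dx":17.5,"dy":0,"dz":29,"spin":0,"jaw":1},{"dx":18,"dy":0,"dz":33,"spin":0,"jaw":1},{"dx":18,"dy":0,"dz":35.5,"spin":0,"jaw":1}]'

```text
time: 16.55
eef_pos: [0.6399, 0.0282, 0.0639]
orientation: [3.141, -0.016, -0.137]
ft_force: [-0.6, 0.2, 5.3]
gripper_width: 0.0002
```

```bash
python3 k.py 1 33,1.5;python3 - <<'E'
from h import *
f=viewer.grab_frame("wrist"); cv2.imwrite("pics/w17.png",f["color"][:,:,::-1])
o=sensors.get_obs();print(o["ft_force"],o["eef_pos"])
E
```

```text
33,1.5 [ 0.34  0.19  0.36 -0.  ]
[0.67190721 0.37053312 1.77043399] [0.63991412 0.02814828 0.06407746]
```

View pics/w17.png

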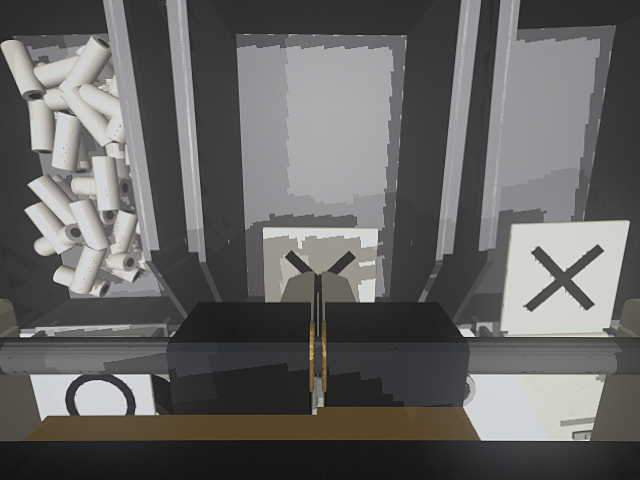

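It looks flat. I'll press 1 mm more to make sure it is on its stop, then lift clear.

step_arm --increments '[{"dx":0,"dy":0,"dz":0.6,"spin":0,"jaw":1},{"dx":0,"dy":0,"dz":1.2,"spin":0,"jaw":1},{"dx":0,"dy":0,"dz":1.2,"spin":0,"jaw":1}]'

```text
time: 16.9
eef_pos: [0.64, 0.0281, 0.0639]
orientation: [3.141, -0.016, -0.137]
ft_force: [-1.9, -0.3, 4.1]
gripper_width: 0.0004
```

step_arm --increments '[{"dx":0,"dy":0,"dz":-10,"spin":0,"jaw":1},{"dx":0,"dy":0,"dz":-40,"spin":0,"jaw":1},{"dx":0,"dy":0,"dz":-80,"spin":0,"jaw":1},{"dx":-30,"dy":0,"dz":-110,"spin":0,"jaw":1},{"dx":-75,"dy":0,"dz":-130,"spin":0,"jaw":1},{"dx":-120,"dy":0,"dz":-130,"spin":0,"jaw":1},{"dx":-150,"dy":0,"dz":-130,"spin":0,"jaw":1},{"dx":-150,"dy":0,"dz":-130,"spin":0,"jaw":1}]'

```text
time: 17.7
eef_pos: [0.4848, 0.0498, 0.1921]
orientation: [3.141, -0.013, -0.135]
ft_force: [0.7, -0.1, -0.6]
gripper_width: 0.0005
```

Run:
```python
from h import *
g=viewer.grab_frame("scene"); crop(g,"pics/s20.png",180,170,240,170,3)
f=viewer.grab_frame("wrist"); cv2.imwrite("pics/w20.png",f["color"][:,:,::-1])
t=viewer.grab_frame("top"); crop(t,"pics/t20.png",250,155,200,145,4)
# overlay expectation: free edge corners at 180deg
for p,yaw in (((.591,-.0935),-6.2),((.6075,.0324),-7.6)):
    a=np.radians(yaw);u=np.array([np.cos(a),np.sin(a),0]);w=np.array([-u[1],u[0],0])*.029
    for th in (170,180):
        b=np.radians(th);P=np.array([*p,.062])+.065*(-np.cos(b)*u+np.array([0,0,np.sin(b)]))
        print(th,((proj(g,[P+w,P-w])-[180,170])*3).round(0).tolist(),((proj(t,[P+w,P-w])-[250,155])*4).round(0).tolist())
```

```text
170 [[262.0, 251.0], [191.0, 236.0]] [[447.0, 235.0], [535.0, 242.0]]
180 [[263.0, 262.0], [192.0, 247.0]] [[446.0, 238.0], [533.0, 245.0]]
170 [[420.0, 289.0], [346.0, 272.0]] [[257.0, 216.0], [345.0, 225.0]]
180 [[419.0, 300.0], [346.0, 282.0]] [[258.0, 219.0], [345.0, 227.0]]
```

View pics/s20.png

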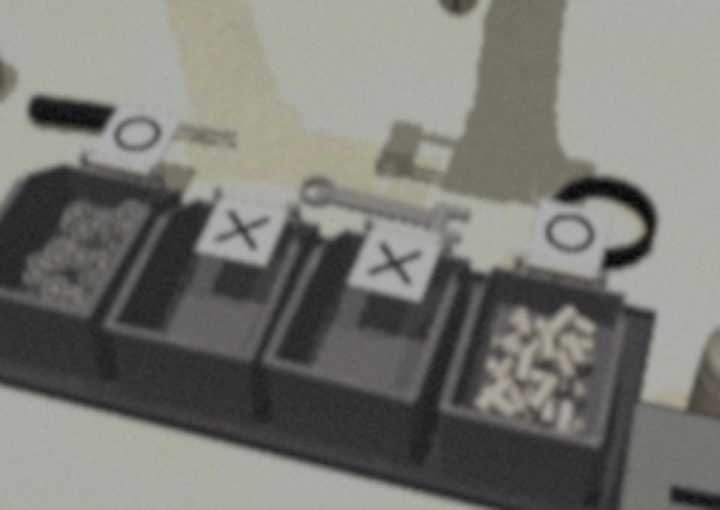

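View pics/t20.png

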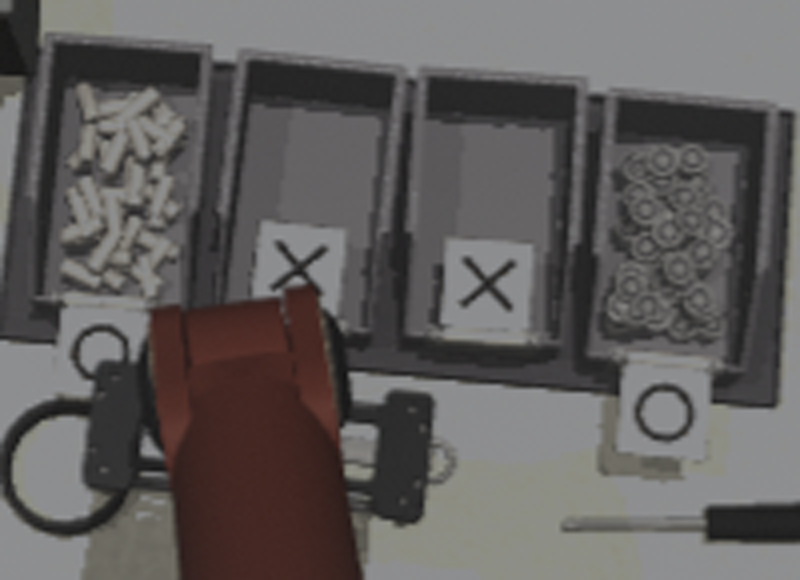

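View pics/w20.png

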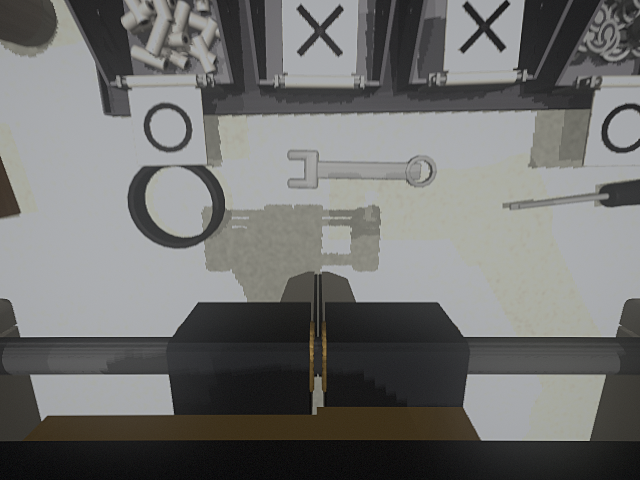

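Both crosses are up, and their free-edge corners in the scene view match level (180°) within about 3 px of the original image. As a last check I'll see whether the bins moved compared with the first pictures.

Run:
```python
from h import *
a=cv2.cvtColor(cv2.imread("pics/top0.png"),cv2.COLOR_BGR2GRAY).astype(np.float32)
b=cv2.cvtColor(viewer.grab_frame("top")["color"],cv2.COLOR_RGB2GRAY).astype(np.float32)
for n,(u0,u1,v0,v1) in dict(stock_a=(258,302,160,225),e1=(304,350,164,208),e2=(352,396,168,212),stock_b=(398,448,175,240),screw=(388,470,275,297)).items():
    print(n,cv2.phaseCorrelate(a[v0:v1,u0:u1].copy(),b[v0:v1,u0:u1].copy(),cv2.createHanningWindow((u1-u0,v1-v0),cv2.CV_32F)))
print(sensors.get_obs()["ft_force"])
```

```text
stock_a ((0.49692842064334286, -0.007498182004248122), 0.9974682005835168)
e1 ((-0.17310927034581525, 0.555872647637333), 1.0243623945448133)
e2 ((0.33910778671674535, 0.6185444341835016), 0.980080869462755)
stock_b ((-0.004778105323804738, -0.0019395534173227702), 0.9962755946318308)
screw ((-0.04091808756457738, 0.11138128420432736), 0.9764608365518076)
[-0.42690945  0.30527728  0.04580079]
```

Any bin shift is 0.6 px or less, about 1.5 mm. Handing in.

```bash
python3 -c "
from station import job
print(job.close_job())"
```

```text
the job is handed in; nothing more can be done
None
```

I flipped the markers of both empty bins (the two middle ones) right over, and handed the job in at about 18 s of the 56 s allowed. Both now lie down over their bins with the cross showing.

**How it was done:** the tool can only point down, so a fingertip could not get under a level marker. I pinched each marker lightly by its side edges (3 N grip) to lift it past vertical. Then I let go and pushed it down to its stop with the shut fingertips. The start of each flip was therefore a light pinch and lift, not a pure fingertip push.

**Last checks:**
- **Markers:** the scene, top and wrist views all show both crosses up. The far-edge corners in the scene view match the level position within about 3 px. The stocked bins' markers still lie forward with their rings up.
- **Bins:** comparing the first and last top views, the empty bins moved at most about 0.7 px, roughly 1.5 mm. The spacers bin read 0.5 px, about 1 mm, though I never knowingly touched it. The bearings bin read zero.
- **Other objects:** the screwdriver read about 0.1 px, and the wrench and tape looked undisturbed. I did not measure the bottle, battery, carton or mug, but the arm did not go near them at low height.
- **Forces:** the largest reading I saw was about 18 N, for a moment, when the first marker reached its stop. The arm was clear of everything at hand-in.

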